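# Fetch the stopper from the bench drawer and close the jar

### The arm

A 6-joint arm with a two-finger parallel gripper is mounted at the origin on a cart in front of the work surface, level with it; the furniture and walls round the work are solid. World frame = base frame: x ahead of the robot, y to its left, z up, the work surface at z = 0. Lengths are in m, angles in rad, forces in N, time in s.
With the tool pointing down it reaches from about 0.25 to 0.725 m from the base axis. Payload 9.7 kg.
Tool frame: the origin (TCP) lies midway between the tips of the shut fingers; the grasp point (between the pads) lies 19 mm behind it; z points along the fingers, y is the line along which they close (so a half turn about z gives the same grasp; the last joint's range is limited). The gripper opens to 85 mm and grips with 20 to 120 N. Pads are 22 mm wide; open, the fingers measure 114 mm over their backs; the gripper's body (76 mm by 85 mm) begins 54 mm behind the grasp point. The pads swing forward as they close: fully open they stand 13 mm farther back than shut.
Start: joints at [1.35, 0.087, 0.176, 1.66, 0, 1.571], TCP at [0.12, 0.537, 0.231] pointing down, gripper open.
Joint ranges: [-3.13, 3.13], [-0.85, 1.81], [-1.15, 1.24], [-2.2, 2.28], [-1.44, 1.52], [-3.14, 3.14]. Speed limits (rad/s): [2.22, 2.22, 2.57, 3.14, 3.14, 3.14].

### API

Orientations are given as a unit quaternion [w, x, y, z].
In Python, from station import env, solver, optics, job gives the robot as it stands. Calls block until the motion is done:
- env.move_to(position, orientation): joint-space move of the TCP to a pose.
- env.movel(position, v=0.15, ori=None): straight line of the TCP; ori=None keeps the orientation; v is the mean speed in m/s.
- env.goto_joints(angles): joint-space move.
- env.let_go() and env.grab(): open the fingers fully, or close them until they stop; the grip force is fixed at half the most.
- env.sleep(seconds).
- solver.solve_ik(position, orientation): joint angles nearest the present ones, or None.
- optics.snapshot(name): name is "scene" or "top" or "wrist"; returns a dict with "pixels" (400x640x3 uint8, blue, green, red), "range_z" (400x640 float32, m along the optical axis (not along the pixel's ray), 0 where there is no reading), "mtx" (3x3 intrinsics, pixels), "extrinsics" (4x4, takes a point from world to camera coordinates). Camera axes: x right, y up, looking along -z (the intrinsics and any distortion apply to the point x, -y, -z); pixel columns grow to the right and rows downward; lengths in m; the calibration is good to about 2 mm. A picture is of the moment at which its call begins.
A pose or a line that the arm cannot do raises env.PlanningError and nothing moves.
- job.sign_off(): hands the job in; it is judged then, once.
Readings, each from a call of its own:
- env.read_clock(): time.
- env.read_joint_positions(): joint angles.
- env.read_joint_vel(): joint speeds.
- env.read_joint_torque(): joint torques, N m.
- env.read_tool_pos(): TCP position.
- env.read_tool_rot(): TCP orientation.
- env.read_force(): force on the tool from outside, world axes, zero at the start.
- env.read_wrist_torque(): the same for the moment, N m.
- env.read_opening(): finger opening in m.
- env.read_grasp_force(): force on a finger pad.
Only numpy, scipy, OpenCV 4.12 (cv2) and the standard library are available. Lean on these libraries where they do the work, as an engineer would, in place of code of your own. Each camera call takes 0.05 s, during which the arm holds its last target. There are 200 camera calls.

### The job

The amber jar has been left open; its red-topped stopper is in the blue drawer of the grey drawer unit. Lift whatever stands in the drawer's way aside, so that the drawer unit and its drawer touch nothing on the bench, pull the drawer fully open by its handle, set the stopper fully home in the jar's neck, then push the drawer fully shut. Leave the reel in the drawer and the dropper bottle where it is, and everything else standing upright on the bench with nothing knocked over.

Things in the scene. Friction and masses are not known exactly. Their poses are not given: they have to be found in the camera images.
- drawer_unit: fixed low grey sheet-steel drawer unit standing on the bench (whose mats, 3 thick and flush with each other, make the working surface z = 0.003 m), 180 deep (x) x 220 wide (y) x 90 high; origin at the centre of its underside, its own -x is the front; its one drawer slides out along its own -x
- drawer (a joint): how far the drawer is out, in m: 0 shut, 0.12 fully open; it stays where it is left (friction about 3 N). Its blue front plate is 12 thick, 218 wide, from 10 to 86 above the unit's underside, its outer face 102 in front of the unit's origin when shut
- drawer_handle (a point): middle of the drawer's steel bar handle, which runs sideways (unit's y), 100 long, 10 thick, its middle line 42 in front of the drawer's face and 62 above the unit's underside; moves with the drawer; axes as the unit
- drawer_floor (a point): centre of the drawer's inner floor, 16 above the unit's underside; inside 156 deep (x) x 194 wide (y); side and back walls rise 25 above the floor, the front plate 70; moves with the drawer, axes as the unit. With the drawer fully open the front 120 or so of this floor is uncovered
- jar: loose open amber glass jar, 78 diameter, 80 high, with a 57 wide round neck; origin at the centre of its underside, z up; about 0.5 kg
- jar_mouth (a point): centre of the jar's rim, 80 above its underside; the neck's bore is 47 in diameter
- stopper: stopper standing upright: black tapered plug, 35 diameter at the foot to 41 at 26 up; red flange 55 diameter from 26 to 31 up; red grip 28 diameter from 31 to 64 up (take it by the grip). Origin at the centre of the foot, z up through the grip. It begins standing in the drawer, left or right; the flange rests on the jar's rim when it is home
- stopper_flange (a point): centre of the underside of the stopper's flange, 26 above the foot
- wick_reel: small white and blue reel lying flat in the drawer, 41 diameter, 15 high; origin at the centre of its underside
- bottle: white pump bottle with a blue cap standing on the bench, body 66 diameter up to 89, cap 50 diameter from 89 to 112; origin at the centre of its underside. One of bottle, spool and transformer stands in the drawer's way
- spool: spool of solder wire standing on its flange, 55 diameter, 50 high; origin at the centre of its underside
- transformer: small mains transformer standing on its foot, foot 44 (x) x 54 (y), 43 high; its core, the full height, is 20 (x) x 48 (y), with a coil 40 (x) x 28 (y) round its middle from 10 to 36 up; origin at the centre of its underside
- flux_bottle: amber dropper bottle standing on top of the drawer unit, towards its back, 30 diameter, 88 high; origin at the centre of its underside
- tape: yellow tape roll, fixed clutter at the right, 62 diameter, 19 high; origin at the centre of its underside
- cutter: red-handled side cutter lying flat at the left, fixed clutter, 130 long, 43 wide, 10 high; origin at its middle. More fixed tools lie left of it
Things that resemble listed ones, but are neither listed nor needed, are in the scene too. Of the things that look like the transformer, the largest one is meant.

How it is judged:
On the way, in this order (a step that is already met when the one before it is completed fails the run):
1. the drawer is pulled fully open (at least 105 of its 120 mm) (value of joint drawer above 0.105 m), for 0.2 s.
2. the stopper is home in the jar's neck, its flange on the rim (horizontal distance between stopper_flange and jar_mouth below 0.006 m and z of stopper_flange in the frame of jar_mouth below 0.003 m and angle between the z axis of stopper and the z axis of jar, either way round below 0.08 rad), for 0.2 s.
At the end, for the whole second after the job is handed in: drawer shut to 8 mm; stopper's flange within 3 mm of the jar's rim, 6 mm of its centre, straight to 0.08 rad; jar, pump bottle, spool and transformer upright on the bench at rest (0.1 rad); dropper bottle upright within 30 mm of its place; reel lies in the drawer (all of step 2 and value of joint drawer below 0.008 m and z of stopper_flange in the frame of jar_mouth above -0.004 m and angle between jar's own z axis and vertical below 0.08 rad and height (world z) of jar between -0.008 and 0.011 m and angle between each of bottle, spool, transformer, flux_bottle's own z axis and vertical below 0.1 rad and height (world z) of bottle between -0.008 and 0.011 m and height (world z) of spool between -0.008 and 0.011 m and height (world z) of transformer between -0.008 and 0.011 m and linear speed of each of stopper, jar, bottle, spool, transformer below 0.02 m/s and distance of flux_bottle from where it was at the start of the episode below 0.03 m and x of wick_reel in the frame of drawer_floor between -0.08 and 0.078 m and y of wick_reel in the frame of drawer_floor between -0.097 and 0.097 m and z of wick_reel in the frame of drawer_floor below 0.03 m); the robot touches nothing.
It fails at once if the drawer unit or its drawer touches the pump bottle, the spool, the transformer or the jar (contact force between drawer_unit and bottle above 0.5 N or contact force between drawer_unit and spool above 0.5 N or contact force between drawer_unit and transformer above 0.5 N or contact force between drawer_unit and jar above 0.5 N).
It fails at once if something is knocked over (angle between any of jar, flux_bottle's own z axis and vertical above 0.5 rad or angle between any of bottle, spool, transformer's own z axis and vertical above 0.7 rad).
It also fails if it takes over 72 s, if anything falls off the work surface, if the arm or the gripper's body presses on something with over 40 N, if the wrist force passes 120 N, or if a joint passes its speed limit or range.

## Working session

There is one attempt and no reset: what is moved stays moved. The work goes in short steps, each a Python script; the robot and the scene stay as the last script left them, time stands still between calls to the robot, and variables do not carry over. Pictures are saved under pics/ and viewed, at most 10 in all, crops included, and the job is handed in when it is done.

```bash
ls; mkdir -p pics; cat > h.py <<'E'
import numpy as np, cv2
from station import env, solver, optics, job
def snap(n, save=None):
    s=optics.snapshot(n)
    if save: cv2.imwrite('pics/'+save, s['pixels'])
    return s
def cloud(s):
    K=s['mtx'];Z=s['range_z'];v,u=np.mgrid[:400,:640]
    x=(u-K[0,2])/K[0,0]*Z; y=(v-K[1,2])/K[1,1]*Z
    P=np.stack([x,-y,-Z,np.ones_like(Z)],-1)
    W=P@np.linalg.inv(s['extrinsics']).T
    W[Z<=0]=np.nan
    return W[...,:3]
def ray(s,u,v,z):
    K=s['mtx'];T=np.linalg.inv(s['extrinsics'])
    d=T[:3,:3]@np.array([(u-K[0,2])/K[0,0],-(v-K[1,2])/K[1,1],-1]);o=T[:3,3]
    return o+d*(z-o[2])/d[2]
E
python3 - <<'E'
from h import *
for n in ('scene','top','wrist'):
    s=snap(n,n+'0.png'); np.savez('pics/'+n+'0.npz',**s)
    T=np.linalg.inv(s['extrinsics']);print(n,T[:3,3].round(3),(-T[:3,2]).round(2),s['mtx'][0,0],(s['range_z']>0).mean(),[k for k in s])
print(env.read_clock(),env.read_tool_rot(),env.read_opening())
E
```

```text
pics
scene [ 0.    -0.622  0.634] [ 0.55  0.68 -0.48] 368.11012090501634 0.99619921875 ['pixels', 'range_z', 'mtx', 'extrinsics']
top [0.302 0.125 1.466] [ 0.23  0.01 -0.97] 467.32281496670015 0.99596484375 ['pixels', 'range_z', 'mtx', 'extrinsics']
wrist [0.039 0.555 0.373] [ 0.32 -0.07 -0.94] 292.77079377083015 0.9960859375 ['pixels', 'range_z', 'mtx', 'extrinsics']
0.15 [-5.59531366e-05  1.10165825e-01  9.93913090e-01 -5.06449605e-04] 0.08521370015691304
```

View pics/top0.png

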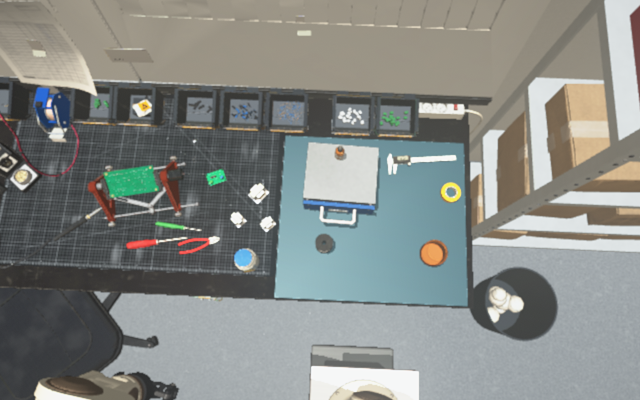

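View pics/scene0.png

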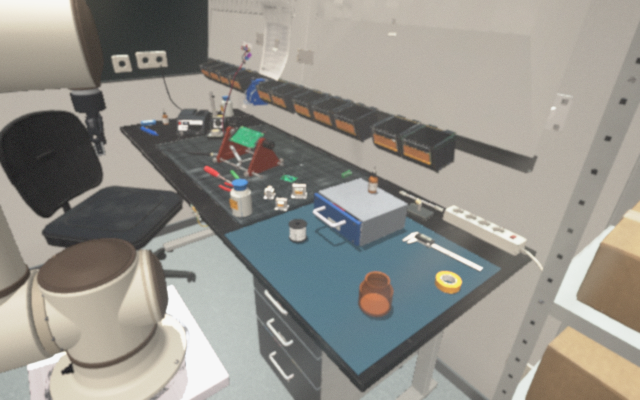

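The top view shows the drawer unit at (342,175) with its handle at (338,215), the spool at (325,243) in the drawer's way, the jar at (433,253), and the bottle at (245,259). The transformers are at (258,193), (237,219) and (268,224), and the tape is at (451,192). The scene view agrees: spool (298,230), jar (375,293), handle (328,217).

```bash
cat > m.py <<'E'
from h import *
ld=lambda n:dict(np.load('pics/%s0.npz'%n))
for n in ('top','scene'):
    s=ld(n);W=cloud(s);hsv=cv2.cvtColor(s['pixels'],cv2.COLOR_BGR2HSV)
    ok=(W[...,0]>.2)&(W[...,0]<.85)&(W[...,1]>-.5)&(W[...,1]<.55)&(W[...,2]>.012)&(W[...,2]<.2)
    k,lab,st,c=cv2.connectedComponentsWithStats(ok.astype(np.uint8))
    for i in range(1,k):
        if st[i,4]<40: continue
        P=W[lab==i]; top=P[P[:,2]>np.percentile(P[:,2],97)-.006]
        r=cv2.minEnclosingCircle(top[:,:2].astype(np.float32))
        print(n,c[i].round(),st[i,4],'lo',P.min(0).round(3),'hi',P.max(0).round(3),'topc',np.round(r[0],3),round(r[1],3),top[:,2].mean().round(3))
    # unit top rectangle
    m=(abs(W[...,2]-.093)<.006)&(W[...,0]>.4)&(abs(W[...,1])<.3)
    P=W[m][:,:2].astype(np.float32);print(n,'unit rect',len(P),cv2.minAreaRect(P))
    # handle points
    b=cv2.inRange(hsv,(100,120,40),(125,255,255))>0
    P=W[b&ok&(W[...,0]>.4)&(W[...,2]>.02)&(abs(W[...,1])<.2)]
    if len(P):
        print('blue face',len(P),np.polyfit(P[:,1],P[:,0],1),P.min(0),P.max(0))
E
python3 m.py
```

```text
top [534. 176.] 1428 lo [ 0.634 -0.5    0.012] hi [ 0.85  -0.456  0.2  ] topc [ 0.654 -0.478] 0.025 0.19
top [341. 180.] 4933 lo [ 0.569 -0.017  0.012] hi [0.819 0.208 0.182] topc [0.72  0.092] 0.139 0.098
top [402. 160.] 133 lo [ 0.785 -0.142  0.012] hi [ 0.815 -0.074  0.026] topc [ 0.799 -0.103] 0.029 0.02
top [451. 192.] 219 lo [ 0.665 -0.29   0.012] hi [ 0.728 -0.229  0.03 ] topc [ 0.696 -0.259] 0.031 0.023
top [258. 192.] 184 lo [0.644 0.335 0.013] hi [0.69  0.383 0.053] topc [0.669 0.357] 0.024 0.047
top [237. 219.] 105 lo [0.562 0.398 0.012] hi [0.595 0.431 0.044] topc [0.579 0.415] 0.018 0.038
top [267. 223.] 111 lo [0.553 0.302 0.013] hi [0.588 0.338 0.042] topc [0.57 0.32] 0.018 0.037
top [324. 243.] 248 lo [0.485 0.111 0.012] hi [0.539 0.164 0.063] topc [0.511 0.139] 0.027 0.054
top [433. 253.] 440 lo [ 0.458 -0.235  0.012] hi [ 0.534 -0.16   0.089] topc [ 0.496 -0.198] 0.029 0.083
top [247. 260.] 459 lo [0.411 0.338 0.012] hi [0.479 0.4   0.122] topc [0.448 0.37 ] 0.025 0.116
top unit rect 3913 ((0.6711257696151733, -0.01918122172355652), (0.5119019150733948, 0.2506401538
[... 693 characters left out ...]
165 0.058] topc [0.517 0.137] 0.029 0.054
scene [424. 238.] 130 lo [ 0.788 -0.132  0.012] hi [ 0.819 -0.067  0.023] topc [ 0.805 -0.103] 0.03 0.02
scene [547. 303.] 2429 lo [ 0.637 -0.5    0.012] hi [ 0.85 -0.46  0.2 ] topc [ 0.642 -0.478] 0.018 0.193
scene [376. 293.] 1256 lo [ 0.46  -0.24   0.012] hi [ 0.537 -0.162  0.086] topc [ 0.5 -0.2] 0.03 0.083
scene [448. 280.] 349 lo [ 0.669 -0.291  0.012] hi [ 0.731 -0.231  0.026] topc [ 0.699 -0.261] 0.032 0.023
scene unit rect 2676 ((0.8424109220504761, -0.0015324950218200684), (0.5948206186294556, 0.45068562030792236), 89.826416015625)
blue face 134 [0.03548265 0.62054522] [ 0.61707881 -0.00948102  0.08467939] [0.63154052 0.19687904 0.09329586]
```

```bash
cat >> h.py <<'E'
def unit(s):
    W=cloud(s)
    m=(W[...,0]>.5)&(W[...,0]<.62)&(abs(W[...,2]-.064)<.012)&(W[...,1]>-.03)&(W[...,1]<.22)
    P=W[m&(W[...,0]<.605)]; bar=P[P[:,0]<.59] if len(P) else P
    t=W[(abs(W[...,2]-.093)<.006)&(W[...,0]>.6)&(W[...,0]<.83)&(W[...,1]>-.04)&(W[...,1]<.23)]
    return bar,cv2.minAreaRect(t[:,:2].astype(np.float32)),np.median(t[:,2])
def circ(s,x,y,zlo,zhi,r=.05):
    W=cloud(s);P=W[(np.hypot(W[...,0]-x,W[...,1]-y)<r)&(W[...,2]>zlo)&(W[...,2]<zhi)]
    return np.round(cv2.minEnclosingCircle(P[:,:2].astype(np.float32)),4) if 0 else (np.round(cv2.minAreaRect(P[:,:2].astype(np.float32))[0],4),np.ptp(P[:,:2],0).round(4),np.median(P[:,2]).round(4),len(P))
DN=[0,0,1,0]
E
python3 - <<'E'
from h import *
for n in ('top','scene'):
    s=dict(np.load('pics/%s0.npz'%n)); b,r,z=unit(s)
    print(n,'bar',len(b),b.min(0),b.max(0),np.polyfit(b[:,1],b[:,0],1),'top',r,z)
env.move_to([.50,.138,.2],DN)
s=snap('wrist','w1.png'); np.savez('pics/w10.npz',**s)
b,r,z=unit(s); print('bar',len(b),b.min(0),b.max(0),np.polyfit(b[:,1],b[:,0],1),'top',r,z)
print('spool',circ(s,.514,.138,.045,.065,.045), env.read_tool_pos(), env.read_clock())
T=np.linalg.inv(s['extrinsics']);print(T[:3,3],-T[:3,2])
E
```

```text
top bar 236 [0.50009304 0.04700771 0.05202118] [0.58886191 0.16332661 0.07496062] [-0.53264784  0.6116978 ] top ((0.715956449508667, 0.0950276255607605), (0.2201939970254898, 0.1992044895887375), 87.68360137939453) 0.09219857618278138
scene bar 227 [0.50011379 0.04477758 0.05207073] [0.58987297 0.16452654 0.07258787] [-0.5797495   0.61400532] top ((0.7202396392822266, 0.09398237615823746), (0.22311532497406006, 0.1997968852519989), 87.28680419921875) 0.09453141623951083
bar 2213 [0.50000156 0.04746333 0.05200028] [0.58996092 0.1648625  0.07143415] [-0.59727208  0.6178318 ] top ((0.6652657985687256, 0.09780451655387878), (0.21765412390232086, 0.09059162437915802), 88.59207916259766) 0.09242112464056931
spool (array([0.5156, 0.1376]), array([0.0548, 0.0544]), np.float64(0.0525), 1978) [0.49984238 0.13874388 0.20005107] 2.1917
[0.41635659 0.13845256 0.34206907] [ 3.27213602e-01 -5.49989890e-05 -9.44950399e-01]
```

View pics/w1.png

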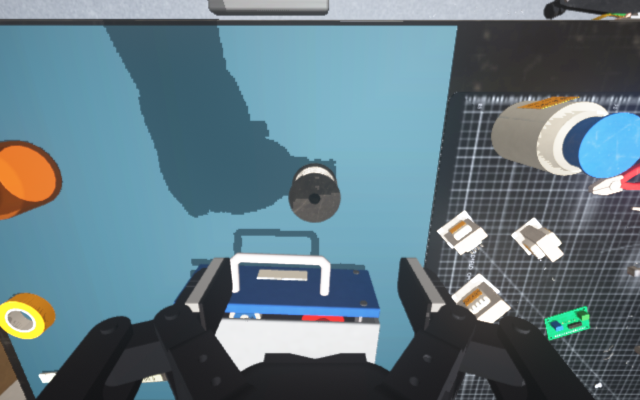

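The wrist view shows the spool top at (315,195) and the handle bar at (280,258). Through the gap above the drawer front, the red stopper is at (322,319), on the drawer's +y side, and the reel is at (240,316). Next I move the spool.

```bash
python3 - <<'E'
from h import *
env.movel([.5156,.1376,.10]); env.movel([.5156,.1376,.014],v=.1)
env.grab(); print(env.read_opening(),env.read_grasp_force(),env.read_tool_pos())
env.movel([.5156,.1376,.11]); print(env.read_opening())
env.movel([.36,-.09,.11],v=.25); env.movel([.36,-.09,.018],v=.1)
env.movel([.36,-.09,.0155],v=.03); print(env.read_force())
env.let_go(); env.movel([.36,-.09,.13])
env.move_to([.47,.09,.2],DN); env.sleep(.2)
s=snap('wrist','w2.png');np.savez('pics/w20.npz',**s)
W=cloud(s)
m=(W[...,0]>.5)&(W[...,0]<.6)&(W[...,2]>.05)&(W[...,2]<.08)&(W[...,1]>.0)&(W[...,1]<.2)
b=W[m]; f=b[b[:,0]<np.percentile(b[:,0],5)+.015]
print('bar',b.min(0),b.max(0));
for y in np.arange(.05,.15,.01):
    q=W[m&(abs(W[...,1]-y)<.003)]; print(y.round(3),q[:,0].min().round(4),q[:,0].max().round(4),q[:,2].max().round(4))
hsv=cv2.cvtColor(s['pixels'],cv2.COLOR_BGR2HSV)
bl=(cv2.inRange(hsv,(100,120,40),(125,255,255))>0)&(W[...,0]>.6)&(W[...,0]<.66)&(W[...,2]>.075)
P=W[bl];print('face top',np.percentile(P,[2,50,98],axis=0))
t=snap('top'); print('spool',circ(t,.36,-.09,.045,.065),'jar',circ(t,.498,-.199,.075,.09), env.read_clock())
E
```

```text
0.05123132390694251 61.1980011119158 [0.51600183 0.13778705 0.01498694]
0.05109661364877967
[ 0.81801567 -0.37343513 -2.37747224]
bar [0.57246062 0.04429237 0.06148757] [0.59999066 0.15428065 0.07196702]
0.05 0.575 0.5999 0.071
0.06 0.5725 0.5829 0.0701
0.07 0.5737 0.5818 0.0705
0.08 0.5736 0.5819 0.072
0.09 0.5742 0.5819 0.0709
0.1 0.5742 0.5835 0.0706
0.11 0.5746 0.5838 0.0705
0.12 0.5755 0.5835 0.0711
0.13 0.5757 0.5858 0.0704
0.14 0.5765 0.5868 0.0706
face top [[ 0.61770703 -0.00604302  0.07553838]
 [ 0.6237576   0.09164602  0.08749009]
 [ 0.63374886  0.18928053  0.08962477]]
spool (array([ 0.3564, -0.0926]), array([0.053 , 0.0482]), np.float64(0.0523), 234) jar (array([ 0.4969, -0.1984]), array([0.0554, 0.0544]), np.float64(0.0818), 108) 10.3667
```

View pics/w2.png

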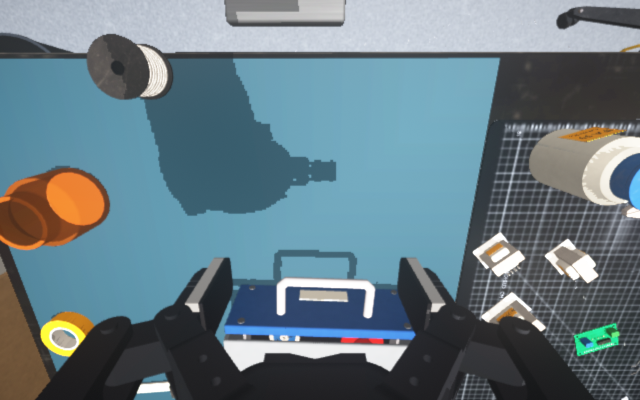

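The spool at (120,65) is now clear of the drawer's path. The handle bar is at (325,283) and the face just behind it. I'll hook the shut fingers behind the bar and pull.

```bash
python3 - <<'E'
from h import *
d=np.array([-.9991,.042,0])
env.grab()
p=np.array([.6025,.097,.13]); env.movel(p,v=.2); f0=env.read_force()
p[2]=.08; env.movel(p,v=.1); print(env.read_force()-f0)
p[2]=.050; env.movel(p,v=.05); print(env.read_force()-f0,env.read_opening())
for k in (.03,.118):
    env.movel(p+d*k,v=.08); print(k,env.read_force()-f0,env.read_tool_pos())
s=snap('top');np.savez('pics/t30.npz',**s);cv2.imwrite('pics/t3.png',cv2.resize(s['pixels'][130:280,200:480],None,fx=2.8,fy=2.8))
W=cloud(s);m=(W[...,2]>.05)&(W[...,2]<.08)&(W[...,0]>.42)&(W[...,0]<.5)
hsv=cv2.cvtColor(s['pixels'],cv2.COLOR_BGR2HSV)
bl=(cv2.inRange(hsv,(100,120,40),(125,255,255))>0)&(W[...,0]>.45)&(W[...,0]<.66)&(W[...,2]>.075)&(W[...,1]>-.05)&(W[...,1]<.25)
P=W[bl];print('face top',np.percentile(P,[2,50,98],axis=0),env.read_clock())
E
```

```text
[-0.6304352   0.36969495  1.01737709]
[-1.3778138   0.20354287  0.3709018 ] -0.0003818414046706137
0.03 [-0.34304624  0.07260351  0.08468061] [0.57262302 0.09832679 0.05040048]
0.118 [-0.95875632  0.58673409  0.02246653] [0.48456109 0.10197957 0.04987769]
face top [[0.51310384 0.17768611 0.08392746]
 [0.51767865 0.19410765 0.08873015]
 [0.52177931 0.21052989 0.094636  ]] 15.2583
```

View pics/t3.png

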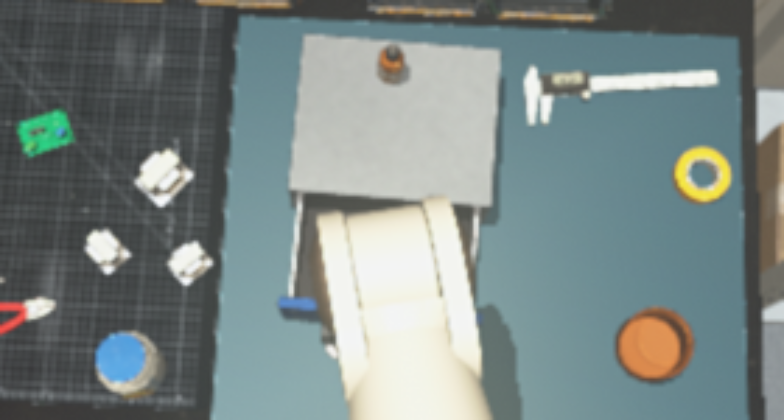

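The drawer is open by about 110 mm: the blue front is at (300,303) in the crop and the inside is exposed under the arm. I'll pull a little more, watch the force, then look inside.

```bash
python3 - <<'E'
from h import *
d=np.array([-.9991,.042,0])
p=np.array(env.read_tool_pos());f0=env.read_force()
for k in range(1,6):
    env.movel(p+d*.002*k,v=.03); f=env.read_force()-f0; print(k,f)
    if abs(f[0])>8: break
print(env.read_tool_pos())
q=np.array(env.read_tool_pos())-d*.006; env.movel(q,v=.05)
q[2]=.15; env.movel(q,v=.15); env.let_go()
env.movel([.515,.145,.20],v=.25); env.sleep(.2)
s=snap('wrist','w4.png');np.savez('pics/w40.npz',**s)
W=cloud(s);hsv=cv2.cvtColor(s['pixels'],cv2.COLOR_BGR2HSV)
red=((cv2.inRange(hsv,(0,120,60),(8,255,255))|cv2.inRange(hsv,(172,120,60),(180,255,255)))>0)&(W[...,0]>.48)&(W[...,0]<.68)&(abs(W[...,1]-.1)<.13)
P=W[red];print('red',len(P),np.percentile(P,[1,50,99],axis=0).round(4))
for a,b in ((.074,.09),(.045,.056)):
    Q=P[(P[:,2]>a)&(P[:,2]<b)]; print(len(Q),cv2.minAreaRect(Q[:,:2].astype(np.float32)),np.median(Q[:,2]))
bl=(cv2.inRange(hsv,(100,120,40),(125,255,255))>0)&(W[...,0]>.45)&(W[...,0]<.66)&(W[...,2]>.08)&(W[...,1]>-.05)&(W[...,1]<.25)
B=W[bl];print('face',np.polyfit(B[:,1],B[:,0],1),np.percentile(B,[2,50,98],axis=0),env.read_clock())
E
```

```text
1 [ 2.40961629  1.28589681 -0.10794453]
2 [ 2.03996888  1.10593296 -0.44891937]
3 [ 8.81508927 -0.22805473 -3.30168189]
[0.47978546 0.10219143 0.05004765]
red 2007 [[0.5429 0.1257 0.0177]
 [0.562  0.1521 0.0501]
 [0.6127 0.1814 0.0836]]
611 ((0.5685010552406311, 0.15251781046390533), (0.027136757969856262, 0.026300737634301186), 34.773216247558594) 0.08236570933283105
1077 ((0.5663341879844666, 0.1522885113954544), (0.04939453303813934, 0.053862735629081726), 1.9649933576583862) 0.04954411265995173
face [0.04344791 0.50732905] [[ 0.50350335 -0.00065435  0.08155874]
 [ 0.51170797  0.09515307  0.08830295]
 [ 0.52013761  0.20705017  0.08975523]] 18.5917
```

View pics/w4.png

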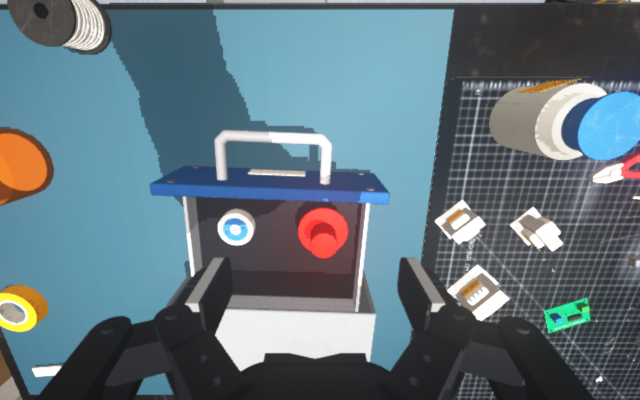

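The drawer is at its stop and fully open. The stopper stands at (323,232) with its grip top at about (323,243), and the reel is at (236,227), well clear. I'll grasp the stopper, lift it, and look at the jar on the way.

```bash
python3 - <<'E'
from h import *
x,y=.5683,.1525
env.movel([x,y,.13],v=.2); env.movel([x,y,.0505],v=.08); f0=env.read_force(); print(f0)
env.grab(); print(env.read_opening(),env.read_grasp_force(),env.read_force()-f0,env.read_tool_pos())
env.movel([x,y,.20],v=.15); print(env.read_opening())
env.movel([.57,-.199,.22],v=.3); env.sleep(.2)
s=snap('wrist','w5.png');np.savez('pics/w50.npz',**s)
print(circ(s,.498,-.199,.075,.09,.05),env.read_clock())
W=cloud(s)
P=W[(np.hypot(W[...,0]-.498,W[...,1]+.199)<.05)&(abs(W[...,2]-.082)<.005)]
A=np.c_[2*P[:,:2],np.ones(len(P))];c=np.linalg.lstsq(A,(P[:,:2]**2).sum(1),rcond=None)[0];print(c,P.min(0),P.max(0))
E
```

```text
[0.4948546  0.36332144 0.91997124]
0.02669786886895607 59.0550126763992 [-0.89852261 -0.06111666  1.60552488] [0.56849485 0.15257017 0.05083984]
0.026612771945528278
(array([ 0.5012, -0.1997]), array([0.0559, 0.0558]), np.float64(0.0822), 1042) 23.625
[ 0.50071694 -0.19983003 -0.28998815] [ 0.47331127 -0.22754967  0.07707823] [ 0.52916789 -0.17179367  0.08469162]
```

View pics/w5.png

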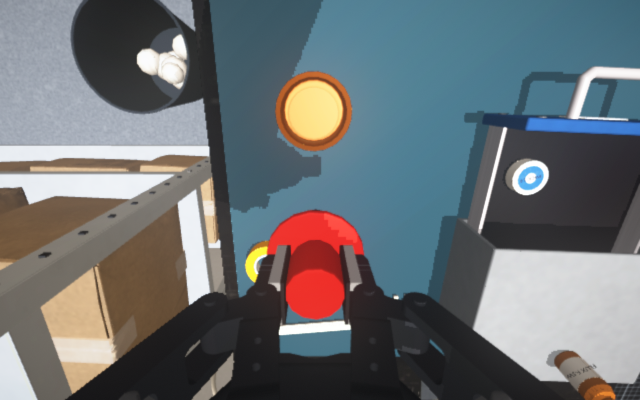

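The stopper hangs straight in the fingers at (316,260), and the jar mouth is at (313,110), clear on all sides. I'll insert it with force watching.

```bash
python3 - <<'E'
from h import *
x,y=.5007,-.1997
env.movel([x,y,.18],v=.2); env.sleep(.2); f0=np.array(env.read_force())
z=.135
env.movel([x,y,z],v=.1); print(env.read_force()-f0)
while z>.086:
    z-=.005 if z>.096 else .0015
    env.movel([x,y,z],v=.05); f=env.read_force()-f0; print(round(z,4),f.round(1))
    if np.linalg.norm(f)>6: break
s=snap('scene','s6.png')
print(env.read_tool_pos(),env.read_clock())
E
```

```text
[-0.33414015  0.27856708  1.78965417]
0.13 [ 0.1 -1.2  1.1]
0.125 [ 0.8 -0.2  0.4]
0.12 [-0.9 -0.9  0.9]
0.115 [-1.  -0.2  1.1]
0.11 [ 0.3 -1.4  0.5]
0.105 [-0.3 -0.6  0.7]
0.1 [ 0.5 -0.5  1.7]
0.095 [ 0.6 -1.1  0.3]
0.0935 [ 0.3 -0.5  1. ]
0.092 [ 0.6 -1.   0.9]
0.0905 [ 0.8 -1.5  1.1]
0.089 [-0.  -0.2  0.5]
0.0875 [-2.1  1.5  9. ]
[ 0.50103989 -0.1998174   0.08878213] 28.275
```

```bash
python3 - <<'E'
from h import *
env.let_go(); env.movel([.501,-.1998,.20],v=.15)
env.movel([.57,-.199,.22],v=.25); env.sleep(.2)
s=snap('wrist','w7.png')
W=cloud(s)
for a,b in ((.075,.1),(.11,.13)):
    Q=W[(np.hypot(W[...,0]-.5,W[...,1]+.2)<.05)&(W[...,2]>a)&(W[...,2]<b)]
    print(cv2.minAreaRect(Q[:,:2].astype(np.float32)),np.median(Q[:,2]))
env.move_to([.40,.10,.18],DN); env.grab()
env.movel([.42,.10,.05],v=.15); f0=np.array(env.read_force())
d=np.array([.9991,-.042,0]); p=np.array([.42,.1025,.05])
env.movel(p+d*.12,v=.1); print(env.read_force()-f0)
for k in np.arange(.122,.165,.002):
    env.movel(p+d*k,v=.04); f=env.read_force()-f0
    if abs(f[0])>12: break
print(k,f,env.read_tool_pos())
q=p+d*(k-.04); env.movel(q,v=.1); q[2]=.2; env.movel(q,v=.2); env.movel([.45,.09,.22],v=.2);env.let_go(); env.sleep(.2)
s=snap('wrist','w8.png');W=cloud(s);hsv=cv2.cvtColor(s['pixels'],cv2.COLOR_BGR2HSV)
bl=(cv2.inRange(hsv,(100,120,40),(125,255,255))>0)&(W[...,0]>.45)&(W[...,0]<.66)&(W[...,2]>.08)&(W[...,1]>-.05)&(W[...,1]<.25)
B=W[bl];print('face',np.polyfit(B[:,1],B[:,0],1),np.percentile(B,50,axis=0))
s=snap('scene','s8.png');print(env.read_clock())
E
```

```text
((0.5005925893783569, -0.20017880201339722), (0.055722109973430634, 0.055735837668180466), 47.50574493408203) 0.08733178358926169
((0.5017797946929932, -0.20010417699813843), (0.026319798082113266, 0.026539696380496025), 0.36350929737091064) 0.1203589149617135
[-0.21762206 -0.2615629   0.30488454]
0.15000000000000002 [-12.19145954   0.58516877   6.90138116] [0.56811731 0.096282   0.04987525]
face [0.04269562 0.62614431] [0.62989684 0.09696926 0.08802892]
41.7667
```

View pics/s8.png

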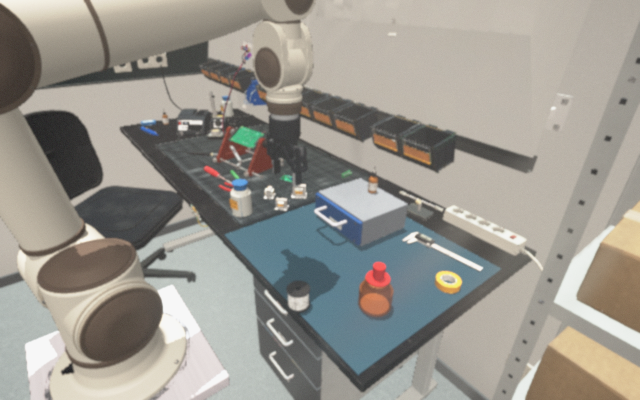

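View pics/w8.png

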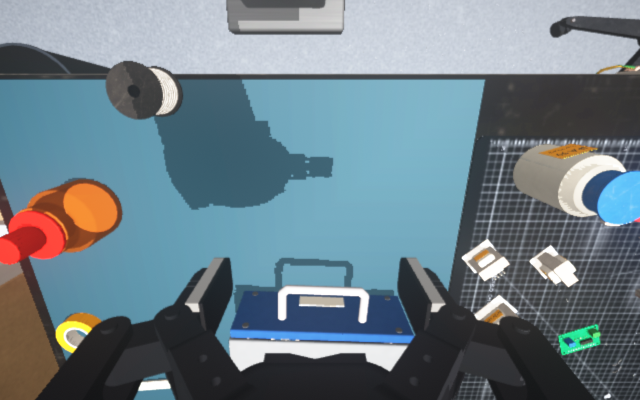

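The scene view shows the stopper home on the jar at (378,285), the drawer shut with the handle at (328,217), and the spool upright at (298,297). The wrist view shows no gap at the drawer's top edge (320,340). The face moved 118 mm and the push ended against the stop, so I'm handing in.

```bash
python3 -c "
from h import *
print(job.sign_off())"
```

```text
the job is handed in; nothing more can be done
None
```

The job is handed in, with no verdict shown: spool lifted aside, drawer pulled fully open, stopper set home in the jar (measured flange height and centre match), and drawer pushed shut to its stop, in about 42 s of the 72 s allowed.

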